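# Put away the cured resin castings

### The arm

A 6-joint arm with a two-finger parallel gripper is mounted at the origin on the work surface. World frame = base frame: x ahead of the robot, y to its left, z up, the work surface at z = 0. Lengths are in mm, angles in rad, forces in N, time in s.
With the tool pointing down it reaches from about 425 to 950 mm from the base axis. Payload 14.7 kg.
Tool frame: the origin (TCP) lies between the finger pads; the fingertips stand 19 mm ahead of it and the grasp point (between the pads) is the TCP; z points along the fingers, y is the direction in which the jaws open and shut (so a half turn about z gives the same grasp; the last joint's range is limited). The gripper opens to 85 mm and grips with 20 to 120 N. Pads are 22 mm wide; open, the fingers measure 114 mm over their backs; the gripper's body (76 mm by 85 mm) begins 54 mm behind the grasp point. The pads swing forward as they close: fully open they stand 13 mm farther back than shut.
Start: joints at [-1.156, 0.48, 1.596, -0, 1.065, -0.047], TCP at [289.628, -581.9, 250.297] pointing down, gripper open.
Joint ranges: [-2.75, 2.75], [-0.82, 2.05], [0.23, 2.67], [-1.56, 4.7], [0.09, 2.69], [-2.92, 2.92]. Speed limits (rad/s): [1.89, 1.89, 2.39, 3.01, 3.01, 3.01].

### API

Orientations are given as a unit quaternion [w, x, y, z].
In Python, from workcell import env, command_gripper, eyes, spotter gives the robot as it stands. Calls block until the motion is done:
- env.goto(position, orientation): joint-space move of the TCP to a pose.
- env.move_l(position, attitude=None, v=150, guard=None): straight line of the TCP; attitude=None keeps the orientation; v is the mean speed in mm/s. With guard (N) it stops when the force on the tool has changed by that much, and returns True; else False.
- env.move_joints(angles): joint-space move.
- command_gripper(opening, grip_force=None): finger opening in mm; grip_force is the grip in N (None keeps the last); returns when the fingers have stopped.
- env.pause(seconds).
- env.ik(position, orientation): joint angles nearest the present ones, or None.
- env.state(): the state.
- eyes.grab_frame(name): name is "side" or "top" or "wrist"; returns a dict with "frame" (480x640x3 uint8, red, green, blue), "fx", "fy", "cx", "cy" (pixels), "R" (3x3) and "t" (3): a world point X has camera coordinates R X + t. Camera axes: x right, y down, z forward; pixel columns grow to the right and rows downward; lengths in mm; the calibration is good to about 2 mm. A picture is of the moment at which its call begins. There is no depth.
A pose or a line that the arm cannot do raises env.Unreachable and nothing moves.
- env.hand_in(): hands the job in, once; it reports no verdict.
Trained networks look in the newest picture that a camera, given by its name, has taken for a name from the list of things; names that differ only in an ending like _2 or _b are one class to them, and where a whole thing is asked for, a point or a joint stands for the part that bears it (a point fixed in the world has none). Each returns a list of dicts, best first, with "score" (0 to 1); they miss things now and then, are a little off and sometimes report something else, mostly with a low value. They report only what shows in the picture. A call takes as long as a camera call. They do not tell look-alikes from the thing itself.
- spotter.recognise(label, camera): "bbox" ([left, top, right, bottom] in pixels, round what is visible of it).
The state is a dict: "time_s": time; "joints": joint angles; "qd": joint speeds; "tau": joint torques, N m; "position": TCP position; "orientation": TCP orientation; "ft_force": force on the tool from outside, world axes, zero at the start; "ft_torque": the same for the moment, N m; "width": finger opening in mm.
Only numpy, scipy, OpenCV 4.12 (cv2) and the standard library are available. Lean on these libraries where they do the work, as an engineer would, in place of code of your own. Each camera call takes 0.05 s, during which the arm holds its last target.

### The job

Put the cured resin pieces away: set each of the three castings (round, square, hexagonal) flat inside the wooden tray of its own shape and colour, and drop the two small test plugs, white and lime green, one at a time through the neck of the clear jar so that both lie inside it. Do not shift or tip the upturned tub whose paint is still wet.

Things in the scene. Friction and masses are not known exactly. Their poses are not given: they have to be found in the camera images.
- round_cast_mid (a point): Turquoise resin disc with a small white ring on top, 56 mm diameter, 36 mm tall, about 100 g. It stands loose and upright on the table; this point is its centre, 18 mm above its underside, z up. Grip the upper part, so that the fingertips stay clear of the holder's rim.
- square_cast_mid (a point): Orange square resin block with stripes on top, 48 x 48 mm, 36 mm tall, about 95 g. Its x and y axes are square to its sides. It stands loose and upright on the table; this point is its centre, 18 mm above its underside, z up. Grip the upper part, so that the fingertips stay clear of the holder's rim.
- hex_cast_mid (a point): Purple hexagonal resin block with a small white hexagon on top, 52 mm across flats (60 mm across corners), 36 mm tall, about 95 g. Its x axis is square to one pair of flats, the other pairs are 60 degrees round. It stands loose and upright on the table; this point is its centre, 18 mm above its underside, z up. Grip the upper part, so that the fingertips stay clear of the holder's rim.
- white_plug_mid (a point): White resin test plug, an upright cylinder 20 mm in diameter and 45 mm tall, about 16 g. It stands loose and upright on the table; this point is its centre, 22.5 mm above its underside, z up along its length.
- lime_plug_mid (a point): Lime green resin test plug, an upright cylinder 20 mm in diameter and 45 mm tall, about 16 g. It stands loose and upright on the table; this point is its centre, 22.5 mm above its underside, z up along its length.
- round_seat (a point): Round wooden tray with a pale turquoise floor, for the turquoise disc: inside diameter 74 mm, outside 90 mm. Fixed to the table. This point is the centre of the tray's inner floor, 3 mm above the table, z up. The rim is 8 mm thick and stands 6 mm above the inner floor (9 mm above the table).
- square_seat (a point): Square wooden tray with a pale orange floor, for the orange block: inside 64 x 64 mm, outside 80 x 80 mm. Its x and y axes are square to its sides. Fixed to the table. This point is the centre of the tray's inner floor, 3 mm above the table, z up. The rim is 8 mm thick and stands 6 mm above the inner floor (9 mm above the table).
- hex_seat (a point): Hexagonal wooden tray with a pale purple floor, for the purple block: inside 70 mm across flats, outside 86 mm. Its x axis is square to one pair of flats. Fixed to the table. This point is the centre of the tray's inner floor, 3 mm above the table, z up. The rim is 8 mm thick and stands 6 mm above the inner floor (9 mm above the table).
- jar_mouth (a point): Clear round jar with a narrow neck, fixed to the table, 125 mm tall, body 80 mm in diameter up to 85 mm, then tapering to the neck (outside 48 mm, inside 40 mm in diameter, the top 17 mm of the jar). This point is the centre of the mouth at the top rim, 125 mm above the table, z up. Plugs may be let go with their lower end in the mouth and fall inside.
- tub_mid (a point): Upturned whitish plastic tub with a blue band round its foot and fresh brown paint strokes on top: 72 mm in diameter at the foot, 64 mm at the top, 50 mm tall, loose, about 120 g. A bystander, to be left where it stands. This point is its centre, 25 mm above the table.
Not all that is in view belongs to the job. Several things look just like the part that bears white_plug_mid: the one meant starts farthest to the robot's left.

How it is judged (in metres and radians):
At the end, for the whole second after the job is handed in: Each casting lies flat (within 0.08 rad) on the floor of the tray of its own shape, its centre within 15 mm of the tray's centre horizontally and no more than 21 mm above the tray floor; both plugs lie inside the jar, their centres at least 40 mm below the mouth; all at rest (horizontal distance between round_cast_mid and round_seat below 0.015 m and z of round_cast_mid in the frame of round_seat below 0.021 m and angle between each of round_cast_mid, square_cast_mid, hex_cast_mid's own z axis and vertical below 0.08 rad and linear speed of each of round_cast, square_cast, hex_cast below 0.02 m/s and horizontal distance between square_cast_mid and square_seat below 0.015 m and z of square_cast_mid in the frame of square_seat below 0.021 m and horizontal distance between hex_cast_mid and hex_seat below 0.015 m and z of hex_cast_mid in the frame of hex_seat below 0.021 m and horizontal distance between each of white_plug_mid, lime_plug_mid and jar_mouth below 0.04 m and z of each of white_plug_mid, lime_plug_mid in the frame of jar_mouth below -0.04 m and linear speed of each of white_plug, lime_plug below 0.03 m/s); the robot touches nothing.
It fails at once if the painted tub is shifted by more than 15 mm or tipped (distance of tub_mid from where it was at the start of the episode above 0.015 m or angle between tub_mid's own z axis and vertical above 0.3 rad).
It also fails if it takes over 131 s, if anything falls off the work surface, if the arm or the gripper's body presses on something with over 40 N, if the wrist force passes 120 N, or if a joint passes its speed limit or range.

## Working session

There is one attempt and no reset: what is moved stays moved. The work goes in short steps, each a Python script; the robot and the scene stay as the last script left them, time stands still between calls to the robot, and variables do not carry over. Pictures are saved under pics/ and viewed, and the job is handed in when it is done.

```bash
ls; mkdir -p pics
python3 - <<'E'
from workcell import env, command_gripper, eyes, spotter
import cv2
for n in ["top","side","wrist"]:
    f=eyes.grab_frame(n)
    cv2.imwrite(f"pics/a_{n}.png",f["frame"][:,:,::-1])
    print(n,f["fx"],f["fy"],f["cx"],f["cy"],f["R"],f["t"])
    for l in ["round_cast_mid","square_cast_mid","hex_cast_mid","white_plug_mid","lime_plug_mid","round_seat","square_seat","hex_seat","jar_mouth","tub_mid"]:
        try: print(l,[([round(v) for v in d["bbox"]],round(d["score"],2)) for d in spotter.recognise(l,n)])
        except Exception as e: print(l,repr(e))
print(env.state()["time_s"])
E
```

```text
pics
top 551.369939091403 551.369939091403 323.71316016704014 247.15530574544775 [[-6.28249159e-04 -9.99970928e-01  7.59922565e-03]
 [-9.99489980e-01  3.85284058e-04 -3.19316591e-02]
 [ 3.19278029e-02 -7.61541093e-03 -9.99461165e-01]] [  -5.89923932  473.60070664 1190.62213275]
round_cast_mid [([139, 262, 168, 284], 0.57)]
square_cast_mid [([471, 272, 505, 302], 0.67)]
hex_cast_mid [([273, 236, 296, 262], 0.91), ([469, 272, 506, 300], 0.24), ([137, 260, 166, 286], 0.17)]
white_plug_mid [([250, 285, 264, 293], 0.62), ([212, 266, 223, 277], 0.57), ([252, 309, 263, 318], 0.47)]
lime_plug_mid []
round_seat [([253, 162, 293, 205], 0.61)]
square_seat [([461, 190, 504, 229], 0.87)]
hex_seat [([350, 162, 392, 208], 0.61)]
jar_mouth [([127, 182, 177, 225], 0.68)]
tub_mid [([405, 256, 439, 289], 0.86)]
side 441.5162923387933 441.5162923387933 318.51521322642793 247.58695673277953 [[-0.96344849 -0.26752729  0.0140056 ]
 [-0.20268528  0.69375154 -0.69110599]
 [ 0.1751733  -0.66868375 -0.72261771]] [464.0883733  170.86126838 809.37882112]
round_cast_mid [([279, 452, 319, 479], 0.74)]
square_cast_
[... 220 characters left out ...]
lug_mid [([332, 245, 342, 270], 0.57)]
round_seat [([213, 290, 261, 329], 0.75)]
square_seat [([309, 164, 345, 187], 0.66), ([161, 395, 230, 476], 0.51), ([333, 248, 342, 271], 0.26)]
hex_seat [([259, 220, 295, 251], 0.58)]
jar_mouth []
tub_mid [([353, 196, 385, 231], 0.64)]
wrist 378.72713634131946 378.72713634131946 319.68055056360726 243.165245499966 [[ 0.4453049  -0.89537786  0.0014273 ]
 [-0.84869697 -0.42157968  0.31934939]
 [-0.28533666 -0.14341919 -0.94763597]] [-650.96963546  -40.99494133  379.8659916 ]
round_cast_mid []
square_cast_mid [([107, 0, 157, 25], 0.92)]
hex_cast_mid []
white_plug_mid []
lime_plug_mid []
round_seat []
square_seat []
hex_seat []
jar_mouth []
tub_mid []
1.65
```

View pics/a_top.png

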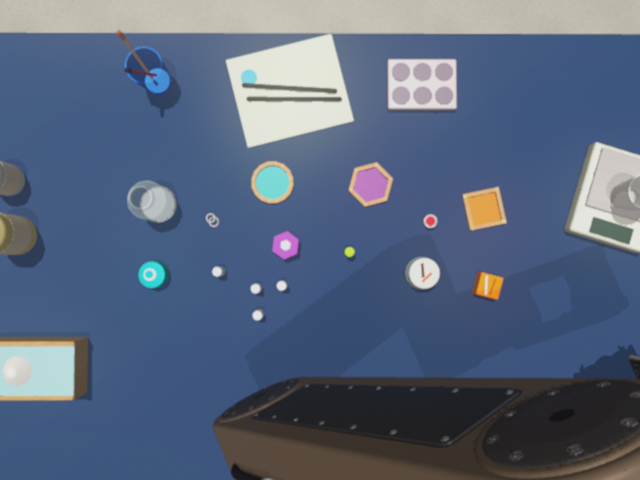

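View pics/a_side.png

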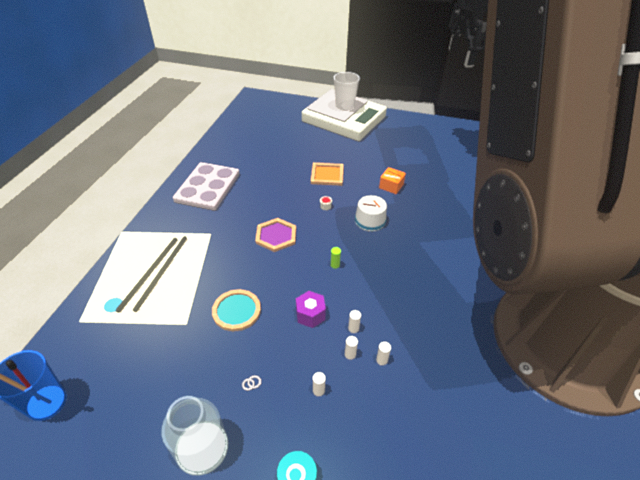

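Run:
```python
import cv2
a=cv2.imread("pics/a_top.png")[150:350,110:310]
cv2.imwrite("pics/a_crop.png",cv2.resize(a,(600,600),interpolation=cv2.INTER_CUBIC))
a=cv2.imread("pics/a_top.png")[150:330,330:530]
cv2.imwrite("pics/a_crop2.png",cv2.resize(a,(660,594),interpolation=cv2.INTER_CUBIC))
```

```text
(no output)
```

View pics/a_crop.png

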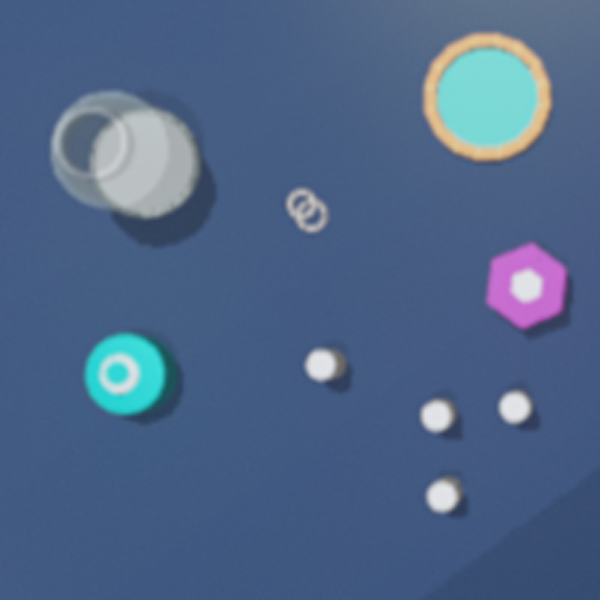

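View pics/a_crop2.png

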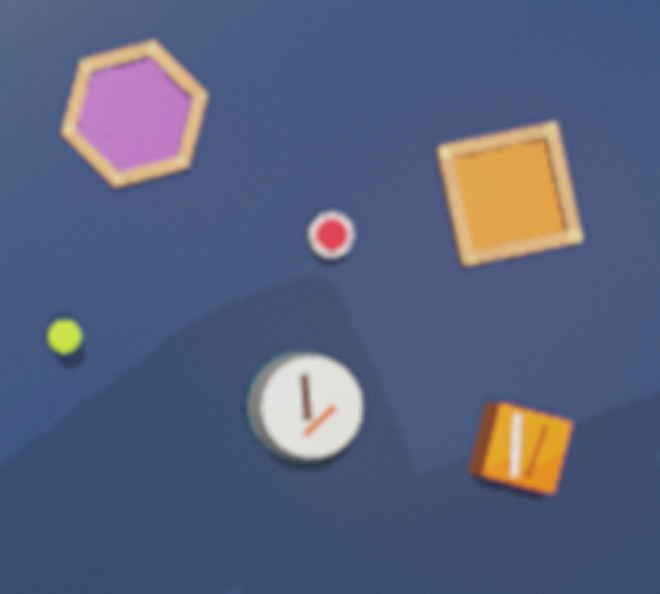

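The white plug candidates in the top view are (218,271), (256,288), (282,286) and (258,315). World +y (the robot's left) is image left, so the one meant is (218,271). The enlarged crop shows it as a white cylinder at crop (322,365), with no other plug farther left. The red-capped item at (430,221), the rings at (212,219) and the rest are bystanders.

Next I'll segment the top faces and back-project them.

```bash
cat > h.py <<'E'
import numpy as np, cv2
def back(f,uv,z):
    R=np.array(f["R"]);t=np.array(f["t"]);C=-R.T@t
    uv=np.atleast_2d(uv).astype(float)
    d=np.c_[(uv[:,0]-f["cx"])/f["fx"],(uv[:,1]-f["cy"])/f["fy"],np.ones(len(uv))]@R
    return (C+d*((z-C[2])/d[:,2])[:,None])[:,:2]
def proj(f,X):
    c=np.asarray(X,float)@np.array(f["R"]).T+np.array(f["t"])
    return np.c_[f["fx"]*c[:,0]/c[:,2]+f["cx"],f["fy"]*c[:,1]/c[:,2]+f["cy"]]
def poly(n,across,yaw,c,z):   # regular polygon, flat normal at yaw
    a=yaw+np.pi/n+np.arange(n)*2*np.pi/n; r=across/2/np.cos(np.pi/n)
    return np.c_[c[0]+r*np.cos(a),c[1]+r*np.sin(a),np.full(n,z)]
def quat(a):
    from scipy.spatial.transform import Rotation as Ro
    y=np.array([np.cos(a),np.sin(a),0]);z=np.array([0,0,-1.]);x=np.cross(y,z)
    q=Ro.from_matrix(np.c_[x,y,z]).as_quat();return [q[3],q[0],q[1],q[2]]
E
cat > meas.py <<'E'
from workcell import env, eyes
from h import *
f=eyes.grab_frame("top");im=f["frame"];hsv=cv2.cvtColor(im,cv2.COLOR_RGB2HSV)
print(env.state())
def comp(mask,uv,r):
    m=np.zeros(mask.shape,np.uint8);u,v=uv;m[v-r:v+r,u-r:u+r]=mask[v-r:v+r,u-r:u+r]
    n,l,s,c=cv2.connectedComponentsWithStats(m);k=1+np.argmax(s[1:,4]);m=(l==k).astype(np.uint8)
    cs,_=cv2.findContours(m,cv2.RETR_EXTERNAL,cv2.CHAIN_APPROX_NONE);return cv2.convexHull(max(cs,key=cv2.contourArea)),s[k]
def hs(h0,h1,s0,v0): return cv2.inRange(hsv,(h0,s0,v0),(h1,255,255))
J=[("round",(152,275),20,hs(80,97,100,190),36),("square",(489,286),22,hs(8,30,120,170),36),("hex",(286,245),20,hs(138,160,50,150),36),
("white",(218,271),9,hs(0,180,0,195),45),("lime",(350,252),10,hs(28,50,100,150),45),
("rseat",(272,182),24,hs(80,97,60,150),3),("sseat",(485,209),24,hs(8,25,170,150),3),("hseat",(371,184),24,hs(138,160,50,100),3),
("tub",(423,273),20,hs(0,180,0,150)&cv2.inRange(hsv,(0,0,0),(180,60,255)),50)]
vis=cv2.resize(im,None,fx=3,fy=3,interpolation=cv2.INTER_CUBIC)[:,:,::-1].copy()
for n,uv,r,m,z in J:
    h,s=comp(m,uv,r);P=back(f,h[:,0,:]+0.0,z).astype(np.float32)
    M=cv2.moments(P.reshape(-1,1,2));c=np.array([M["m10"],M["m01"]])/M["m00"]
    rect=cv2.minAreaRect(P)
    print(n,s,"c",c.round(1),"area",round(M["m00"]),"rect",np.round(rect[0],1),np.round(rect[1],1),round(rect[2],1))
    # polygon yaw fit via harmonic of hull radius
    q=P-c;ang=np.arctan2(q[:,1],q[:,0])
    cv2.polylines(vis,[(h*3+1).astype(int)],True,(255,255,255),1)
cv2.imwrite("pics/seg.png",vis[450:1000,330:930]);cv2.imwrite("pics/seg2.png",vis[450:950,1000:1600])
mj=np.array([[140.7,197.7]]);print("jar",back(f,mj,125),back(f,[[158.3,204]],0))
E
python3 meas.py
```

```text
{'time_s': 1.7, 'joints': array([-1.15558131e+00,  4.80170243e-01,  1.59629576e+00,  1.17975336e-05,
        1.06511224e+00, -4.65863101e-02]), 'qd': array([-0.00043908,  0.0003043 , -0.0024331 ,  0.00190717, -0.0019175 ,
        0.0002648 ]), 'tau': array([-1.38295522e-04, -9.50477457e+01, -4.30641210e+01, -2.12653031e-04,
        1.18584678e-03, -3.27175394e-05]), 'position': array([ 289.64278164, -581.893481  ,  250.3174574 ]), 'orientation': array([6.13421208e-06, 9.73461323e-01, 2.28851593e-01, 6.39303418e-06]), 'ft_force': array([0.34731485, 0.2540621 , 0.25046571]), 'ft_torque': array([ 0.05503198, -0.01112895,  0.01900069]), 'width': 85.24827095351465}
round [139 262  25  25 359] c [415.8 358.8] area 2127 rect [416.1 359.1] [50.8 50.6] 0.5
square [476 272  27  27 453] c [ 391.5 -356.7] area 2270 rect [ 391.4 -356.9] [48.4 48.3] 75.3
hex [272 231  27  28 471] c [478.   75.9] area 2427 rect [478.4  76. ] [53.4 58.3] 83.7
white [212 267   9   9  63] c [422.2 219.8] area 229 rect [422.4 220.3] [16.8 16.8] 90.0
lime [345 247   9  10  76] c [463.2 -59.2] area 279 rect [463.2 -59.1] [16.9 19. ] 89.9
rseat [256 166  33  33 846] c [616.7 107. ] area 3921 rect [616.5 106.9] [70.3 70. ] 0.1
sseat [473 193  27  30 518] c [ 559.7 -361.8] area 2778 rect [ 560.  -361.4] [57.8 50. ] 10.7
hseat [354 168  34  34 821] c [ 611.9 -108.4] area 3871 rect [ 612.2 -108.8] [75.9 66.9] 44.8
tub [409 257  31  32 730] c [ 418.9 -215.9] area 3277 rect [ 419. -216.] [63.6 63.9] 44.8
jar [[567.00428918 353.54832849]] [[568.4252336  355.57760003]]
```

```bash
cat > meas2.py <<'E'
from workcell import env, eyes
from h import *
f=eyes.grab_frame("top");im=f["frame"];hsv=cv2.cvtColor(im,cv2.COLOR_RGB2HSV)
def hull(uv,r,m):
    k=np.zeros(m.shape,np.uint8);u,v=uv;k[v-r:v+r,u-r:u+r]=m[v-r:v+r,u-r:u+r]
    n,l,s,c=cv2.connectedComponentsWithStats(k);k=(l==1+np.argmax(s[1:,4])).astype(np.uint8)
    return cv2.convexHull(cv2.findContours(k,cv2.RETR_EXTERNAL,cv2.CHAIN_APPROX_NONE)[0][0])
nb=cv2.bitwise_not(cv2.inRange(hsv,(95,60,0),(130,255,255)))
out=cv2.resize(im[:,:,::-1],None,fx=3,fy=3,interpolation=cv2.INTER_CUBIC)
def draw(P,col): 
    cv2.polylines(out,[((proj(f,P)+.5)*3).round().astype(int).reshape(-1,1,2)],True,col,1)
for n,uv,r in [("sseat",(485,209),30),("hseat",(371,184),30)]:
    P=back(f,hull(uv,r,nb)[:,0],9).astype(np.float32);M=cv2.moments(P.reshape(-1,1,2));print(n,np.array([M["m10"],M["m01"]])/M["m00"],cv2.minAreaRect(P))
P=back(f,hull((286,245),20,cv2.inRange(hsv,(138,40,140),(160,255,255)))[:,0],36)
best=min((max(np.ptp(P@np.array([np.cos(a+k*np.pi/3),np.sin(a+k*np.pi/3)])) for k in range(3)),a) for a in np.radians(np.arange(0,60,1)))
print("hexyaw",best[0],np.degrees(best[1]))
import json
draw(poly(6,52,best[1],(478,76),36),(255,255,255))
draw(poly(4,48,np.radians(-14.7),(391.5,-357),36),(255,0,0))
for c,d,z in [((416,359),56,36),((422.3,220),20,45),((463.2,-59.2),20,45),((616.6,107),74,3),((567,353.5),48,125),((567,353.5),40,125),((567,353.5),80,0),((567,353.5),80,85)]:
    draw(poly(40,d,0,c,z),(0,0,255))
draw(poly(4,80,np.radians(10.7),(560,-360),9),(0,0,0))
draw(poly(6,86,np.radians(45),(612,-108.6),9),(0,0,0))
cv2.imwrite("pics/o1.png",out[470:990,360:960]);cv2.imwrite("pics/o2.png",out[450:930,1000:1600])
E
python3 meas2.py
```

```text
sseat [ 558.15314928 -355.54094755] ((558.0978393554688, -355.51824951171875), (85.969970703125, 86.17050170898438), 11.907496452331543)
hseat [ 611.46668542 -107.82684694] ((611.8771362304688, -107.68661499023438), (101.79866027832031, 91.37166595458984), 44.85505294799805)
hexyaw 54.27628494786899 23.0
```

View pics/o1.png

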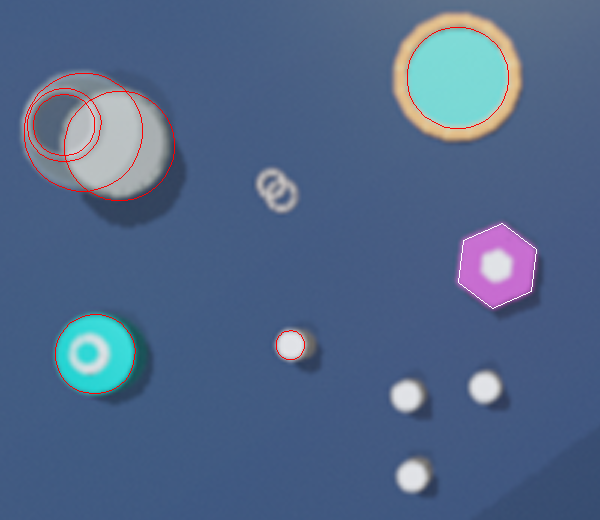

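View pics/o2.png

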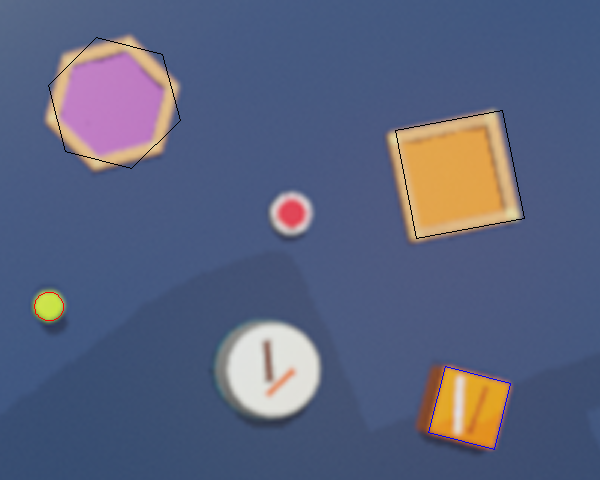

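```bash
cat > rob.py <<'E'
from workcell import env, command_gripper, eyes, spotter
from h import *
H=200
def wrap(a): return (a+np.pi)%(2*np.pi)-np.pi
def best(opts,place=None):
    # opts: list of (pick_xy, jaw angle, place_xy, jaw angle)
    r=[]
    for p,a,q,b in opts:
        for k in (0,np.pi):
            j=env.ik([*p,H],quat(a+k)); l=env.ik([*q,H],quat(b+k))
            if j is None or l is None: continue
            j,l=np.array(j),np.array(l)
            r.append((max(abs(j[5]),abs(l[5])),p,a+k,q,b+k,j,l))
    return min(r,key=lambda t:t[0])
def pick(p,a,z,op,force,w):
    command_gripper(op)
    env.goto([*p,H-60],quat(a))
    g=env.move_l([*p,z],v=150,guard=15)
    command_gripper(0,grip_force=force)
    s=env.state();print("grip",g,round(s["width"],1),s["position"].round(1),round(s["time_s"],1))
    env.move_l([*p,H],v=250)
    s=env.state();print("lifted w",round(s["width"],1),s["ft_force"].round(1))
    return abs(s["width"]-w)<6
def place(q,b,z,rel,hz=H):
    env.goto([*q,H],quat(b))
    env.move_l([*q,z+25],v=200)
    g=env.move_l([*q,z],v=60,guard=12)
    s=env.state();print("place",g,s["position"].round(1),s["ft_force"].round(1))
    command_gripper(rel)
    env.move_l([*q,H],v=250)
    print("t",round(env.state()["time_s"],1))
E
python3 - <<'E'
from rob import *
D=np.radians
p,q=(391.5,-357),(558.1,-355.5)
m=best([(p,D(-14.7),q,D(11.5)),(p,D(75.3),q,D(101.5))])
print(m)
_,p,a,q,b,j,l=m
if pick(p,a,27,75,40,48): place(q,b,31,72)
for n in("top","wrist"):
    f=eyes.grab_frame(n);cv2.imwrite(f"pics/b_{n}.png",f["frame"][:,:,::-1])
E
```

```text
(np.float64(0.8136892207144184), (391.5, -357), np.float64(-0.2565634000431664), (558.1, -355.5), np.float64(0.2007128639793479), array([-7.96557806e-01,  3.74904562e-01,  1.92408457e+00, -4.44089210e-16,
        8.42603525e-01, -5.39994406e-01]), array([-6.12976357e-01,  5.45642419e-01,  1.61671945e+00, -4.44089210e-16,
        9.79230782e-01, -8.13689221e-01]))
grip False 47.3 [ 391.9 -357.4   28. ] 4.3
lifted w 47.5 [-0.7  0.2 -1.9]
place True [ 557.9 -355.4   30.6] [-0.2 -0.   7.5]
t 8.4
```

View pics/b_wrist.png

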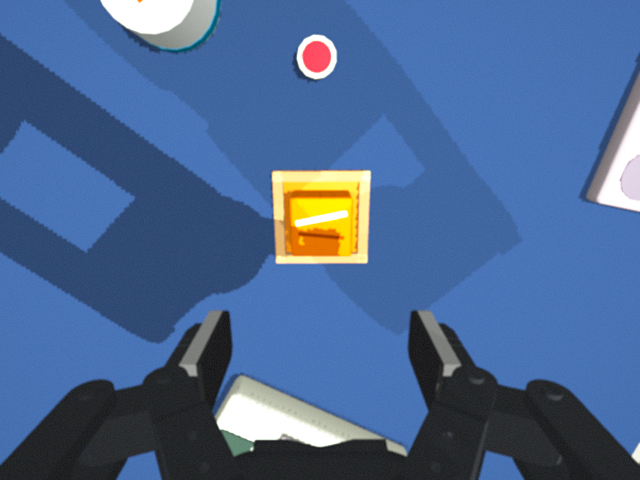

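The wrist view shows the orange block squarely inside its tray, with its top at about (320,225). Next are the hex block and the round disc.

```bash
python3 - <<'E'
from rob import *
D=np.radians
p,q=(478,76),(612,-108)
m=best([(p,D(83),q,D(75))]);_,p,a,q,b,j,l=m;print(m[0])
ok=pick(p,a,27,78,40,52)
if ok: place(q,b,31,74)
f=eyes.grab_frame("wrist");cv2.imwrite("pics/c_hex.png",f["frame"][:,:,::-1])
if ok:
    p,q=(416,359),(616.6,107)
    m=min((best([(p,t,q,t)]) for t in D([0,45,90,135])),key=lambda r:r[0]);_,p,a,q,b,j,l=m;print(m[0])
    if pick(p,a,27,80,40,56): place(q,b,31,78)
    f=eyes.grab_frame("wrist");cv2.imwrite("pics/c_round.png",f["frame"][:,:,::-1])
E
python3 -c "
import cv2,numpy as np
cv2.imwrite('pics/c.png',cv2.resize(np.hstack([cv2.imread('pics/c_hex.png'),cv2.imread('pics/c_round.png')]),(800,300)))"
```

```text
1.5324449168247873
grip False 51.3 [478.6  76.   27.9] 11.6
lifted w 51.3 [-0.1  0.2 -2. ]
place True [ 611.8 -108.    30.6] [-1.7  0.3  7.9]
t 15.8
0.6568117338715997
grip False 55.3 [416.4 359.3  28.1] 19.3
lifted w 54.6 [ 0.3 -0.1 -0.9]
place True [616.4 106.9  30.5] [1.2 0.  4.2]
t 23.9
```

View pics/c.png

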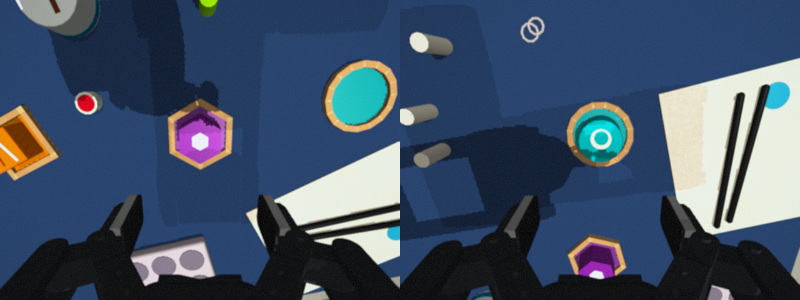

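Both the hex at (200,135) and the disc at (600,135) sit in their trays. Next I'll pick the lime plug and check the jar mouth position with the wrist camera before lowering it.

Run:
```python
from rob import *
D=np.radians
p,q=(463.2,-59.2),(567,354)
m=min((best([(p,t,q,u)]) for t in D([0,45,90,135]) for u in D([0,45,90,135])),key=lambda r:r[0]);_,p,a,q,b,j,l=m;print(m[0],a,b)
print(pick(p,a,31,50,30,20))
env.goto([*q,H],quat(b))
f=eyes.grab_frame("wrist");im=f["frame"][:,:,::-1].copy();cv2.imwrite("pics/d_raw.png",im)
for d,z in((48,125),(40,125),(80,85),(80,0)):
    cv2.polylines(im,[proj(f,poly(40,d,0,q,z)).round().astype(int).reshape(-1,1,2)],True,(0,0,255),1)
cv2.imwrite("pics/d.png",im)
f=eyes.grab_frame("top");cv2.imwrite("pics/d_top.png",cv2.resize(f["frame"][150:300,90:290,::-1],(800,600)))
```

```text
0.2726199041576338 0.0 0.7853981633974483
grip False 19.2 [463.7 -59.3  31.8] 26.5
lifted w 19.0 [-0.2 -0.8 -0.8]
True
```

View pics/d.png

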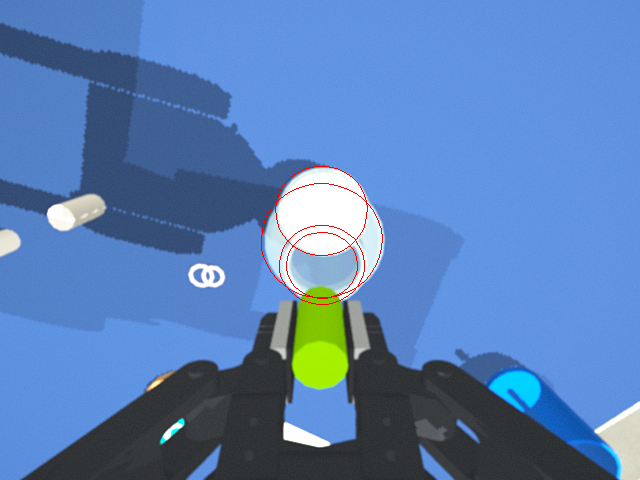

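View pics/d_raw.png

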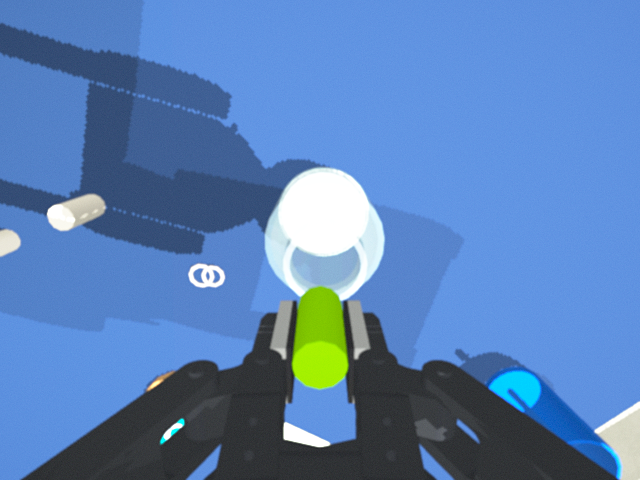

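The projected jar rings match the picture to within about 3 px (1–2 mm), around (322,265). The plug hangs straight, so I'll lower and release it, then pick the leftmost white plug at (422,220).

Run:
```python
from rob import *
D=np.radians
q=(567,354);b=D(45)
place(q,b,150,36)
f=eyes.grab_frame("wrist");cv2.imwrite("pics/e1.png",f["frame"][:,:,::-1])
p=(422.3,220)
env.goto([p[0]+0,p[1],H],quat(b))
f=eyes.grab_frame("wrist");im=f["frame"][:,:,::-1].copy()
for z in(0,45): cv2.polylines(im,[proj(f,poly(30,20,0,p,z)).round().astype(int).reshape(-1,1,2)],True,(0,0,255),1)
cv2.imwrite("pics/e2.png",im)
cv2.imwrite('pics/e.png',cv2.resize(np.hstack([cv2.imread('pics/e1.png'),im]),(800,300)))
f=eyes.grab_frame("top");cv2.imwrite("pics/e_top.png",cv2.resize(f["frame"][150:330,100:340,::-1],(800,600)))
```

```text
place False [566.9 354.  149.8] [0.8 0.7 0.4]
t 30.8
```

View pics/e.png

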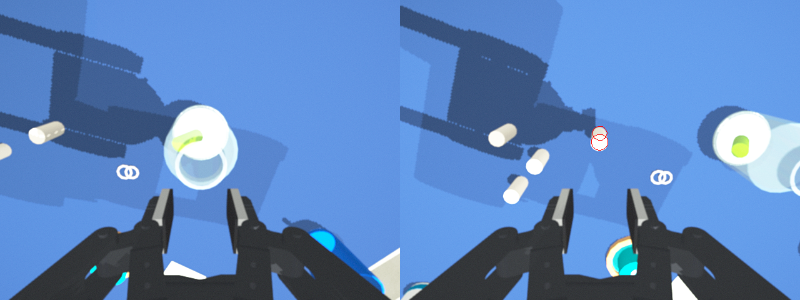

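The lime plug lies in the jar at (187,140). The white plug under the gripper at (598,138) matches the projection, and the other three white plugs are well away at (503,133), (537,160) and (515,190). I'll pick it now.

Run:
```python
from rob import *
b=np.radians(45);q=(567,354)
if pick((422.3,220),b,31,50,30,20): place(q,b,150,36)
env.move_l([567,354,280],v=250)
f=eyes.grab_frame("wrist");cv2.imwrite("pics/f1.png",f["frame"][:,:,::-1])
env.goto([520,-10,420],quat(b))
f=eyes.grab_frame("wrist");cv2.imwrite("pics/f2.png",f["frame"][:,:,::-1])
cv2.imwrite('pics/f.png',cv2.resize(np.hstack([cv2.imread('pics/f1.png'),cv2.imread('pics/f2.png')]),(800,300)))
f=eyes.grab_frame("side");cv2.imwrite("pics/f_side.png",f["frame"][:,:,::-1])
f=eyes.grab_frame("top");cv2.imwrite("pics/f_top.png",f["frame"][:,:,::-1])
print(env.state()["time_s"])
```

```text
grip False 19.2 [422.8 220.2  31.8] 33.6
lifted w 19.4 [ 0.4 -0.6 -0.6]
place False [567.  354.  149.8] [-0.1 -0.7  0.6]
t 36.8
38.8833
```

View pics/f.png

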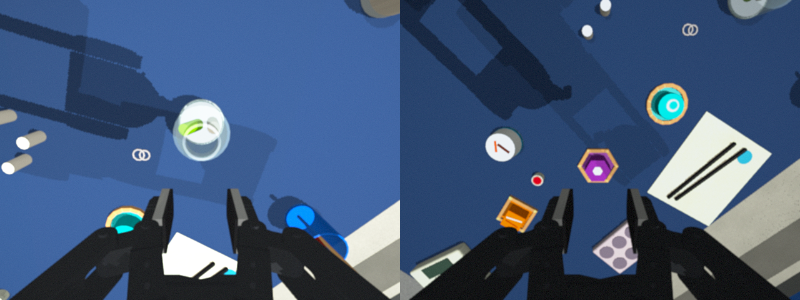

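View pics/f_side.png

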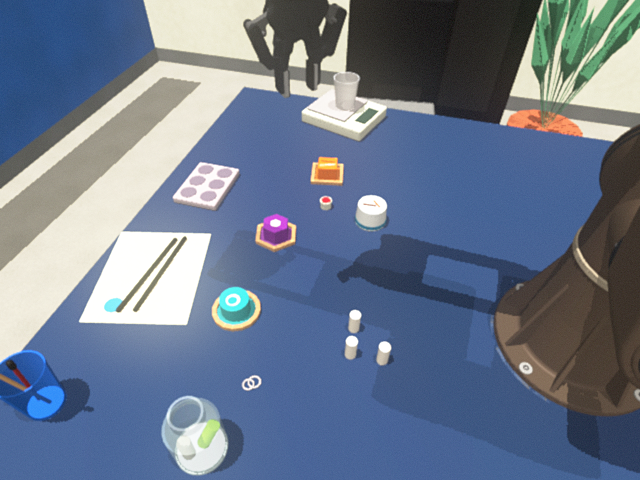

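View pics/f_top.png

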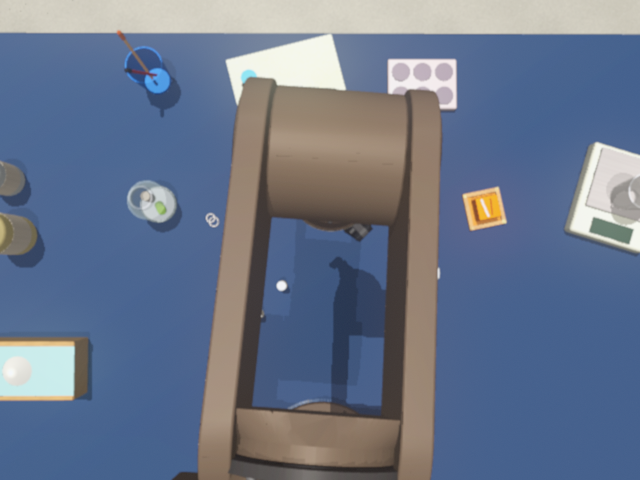

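All the castings are in their trays and both plugs are in the jar: lime at side (208,433), white at (187,445). I'll zoom in on the jar and check that everything is at rest.

Run:
```python
from workcell import env,eyes
from h import *
a=eyes.grab_frame("side")["frame"];env.pause(1);f=eyes.grab_frame("side");b=f["frame"]
hsv=cv2.cvtColor(b,cv2.COLOR_RGB2HSV)
print("maxdiff",cv2.absdiff(a,b)[380:,150:240].max(), cv2.absdiff(a,b)[150:340,200:400].max())
c=np.hstack([a[385:478,155:235],b[385:478,155:235]])[:,:,::-1]
cv2.imwrite("pics/g.png",cv2.resize(c,(800,465),interpolation=cv2.INTER_CUBIC))
# expected silhouettes of seated castings' tops and original tub
im=cv2.resize(b[:,:,::-1],None,fx=3,fy=3,interpolation=cv2.INTER_CUBIC)
for P in (poly(40,56,0,(616.6,107),39),poly(4,48,np.radians(11.5),(558.1,-355.5),39),poly(6,52,np.radians(15),(612,-108),39),poly(40,64,0,(419,-216),50)):
    cv2.polylines(im,[((proj(f,P)+.5)*3).round().astype(int).reshape(-1,1,2)],True,(255,255,255),1)
cv2.imwrite("pics/g2.png",im[450:1000,600:1200])
```

```text
maxdiff 13 37
```

View pics/g.png

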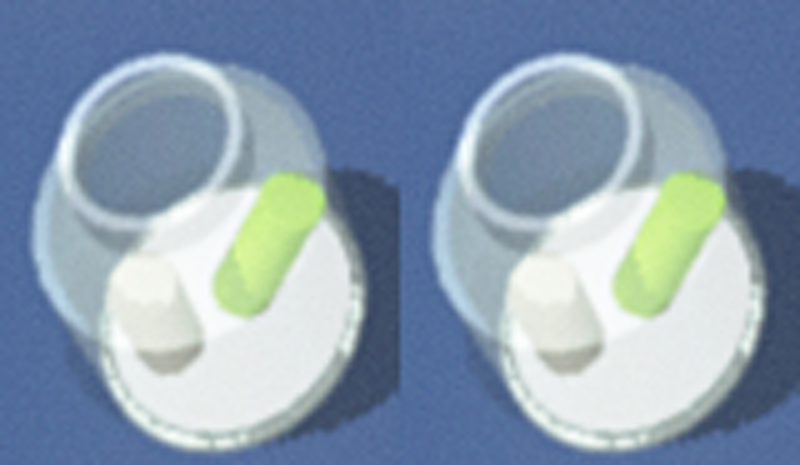

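View pics/g2.png

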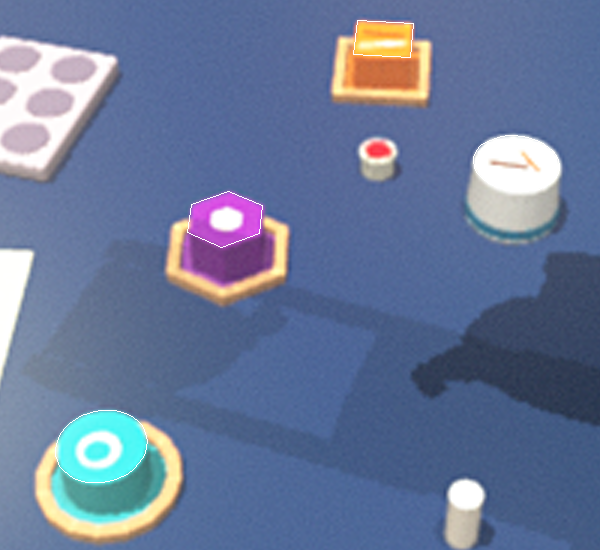

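The seated castings' top faces match their predicted outlines at 39 mm height, and the tub is where it started. The two jar crops, taken 1 s apart, show both plugs still and well below the neck. I'm handing in.

```bash
python3 -c "
from workcell import env
print(env.hand_in(), env.state()['time_s'])"
```

```text
the job is handed in; nothing more can be done
the job is handed in; nothing more can be done
```

The job is handed in: all three castings are in their own trays, and both test plugs are inside the jar. It took about 40 s of the 131 s allowed. `hand_in()` reported no verdict.

- **Castings:** In the last side picture, the top faces match the outlines I predicted for pieces lying flat and centred on the tray floors. The square, hex and round pieces were each checked this way.
- **Plugs:** The white plug used was the one farthest to the robot's left, at (218,271) in the top view. Both plugs sit low in the jar, well below the neck, and had not moved between two pictures 1 s apart.
- **Tub:** It matches its starting outline and was not touched.
- **Checks that failed or disagreed:**
  - The three castings' lowering stopped early on the force guard at about 30.6 mm, just above the 31 mm target plus tolerance. I took this as floor contact, and the pictures agree.
  - The jar position differed by 1–2 mm between the top and wrist cameras, well within the room the neck leaves.
  - The first colour mask for the square tray caught only part of its floor, so I measured it again from its rim.
  - In the tray area, the two pictures taken 1 s apart differed by up to 37 grey levels. I did not trace why; the castings' outlines still fit in the second picture.

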